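# Shut the fume extractor's filter door and show its pre-filter

## Robot

A 6-joint arm with a two-finger parallel gripper is mounted at the origin on the work surface. World frame = base frame: x ahead of the robot, y to its left, z up, the work surface at z = 0. Lengths are in m, angles in degrees, forces in N, time in s.
With the tool pointing down it reaches from about 0.35 to 0.875 m from the base axis. Payload 4.2 kg.
Tool frame: the origin (TCP) lies on the centre line of the jaws, within the pads' length; the fingertips stand 19 mm ahead of it and the grasp point (between the pads) is the TCP; x points along the fingers, y is the direction in which the jaws open and shut, and the axes are right-handed (so a half turn about x gives the same grasp; the last joint's range is limited). The gripper opens to 87 mm and grips with 3 to 60 N. Pads are 19 mm wide; open, the fingers measure 117 mm over their backs; the gripper's body (75 mm by 190 mm) begins 51 mm behind the grasp point.
Start: joints at [-59.324, 22.042, 0.453, 0, -68.411, -14.817], TCP at [0.171, -0.601, 0.242] pointing down, gripper open.
Joint ranges: [-179.83, 179.83], [-69.29, 118.12], [-61.27, 80.66], [-181.25, 117.63], [-171.15, -9.14], [-177.46, 177.46]. Speed limits (degrees/s): [159.86, 159.86, 180, 180, 180, 180].

## Interface

Orientations are given as a 3x3 rotation matrix whose columns are the frame's x, y, z axes.
In Python, from station import r, viewer, job, spotter gives the robot as it stands.
- The arm moves only by the tool play_rows, never from a script. Its argument "commands" is a list of rows, each an object of numbers: "fingers": the gripper command: -1 is fully open, 1 is shut, values between are in proportion; "tx", "ty", "tz": the shift along the tool's x, y, z normalised to -1 to 1, where 1 is 750 mm; "ax", "ay", "az": the turn, a rotation vector about the tool's x, y, z normalised to -1 to 1, where 1 is pi rad. In form: [{"fingers": .., "tx": .., "ty": .., "tz": .., "ax": .., "ay": .., "az": ..}, ...]. A call has 1 to 5 rows; each row is the pose to reach, as a shift and turn from the pose commanded when the call began, along the tool's axes at that moment, turning the shorter way round; what a row does not reach only later rows make up. A row lasts 1/12 s, in which the tool goes at most 41.7 mm and 7.16 degrees, less where a joint would pass 70% of its speed; a pose out of reach is approached as far as the arm can. A call with a number of a shift or a turn outside -1 to 1 is refused whole. A call with a gripper value outside its range is refused whole. The fingers move at their own pace and stop on an object; the grip force is fixed at half the most. Time passes only in rows, so rows that repeat a pose let the fingers close. It gives the time, the measured TCP pose, the force and the opening at its end, in the units of the state.
- r.sense(): the state, without advancing time (a new reading comes with each control period).
- viewer.capture(name): name is "side" or "top"; returns a dict with "image" (420x560x3 uint8, red, green, blue), "fx", "fy", "cx", "cy" (pixels), "R" (3x3) and "t" (3): a world point X has camera coordinates R X + t. Camera axes: x right, y down, z forward; pixel columns grow to the right and rows downward; lengths in m; the calibration is good to about 2 mm. A picture is of the moment at which its call begins. There is no depth.
- job.finish_job(): hands the job in, once; it reports no verdict.
Trained networks look in a picture, given as the dict that the camera call returned (one of the last four; its "shot" number tells which), for a name from the list of things; names that differ only in an ending like _2 or _b are one class to them, and where a whole thing is asked for, a point or a joint stands for the part that bears it (a point fixed in the world has none). Each returns a list of dicts, best first, with "score" (0 to 1); they miss things now and then, are a little off and sometimes report something else, mostly with a low value. They report only what shows in the picture. A call takes as long as a camera call.
- spotter.find_in(name, picture): "uv" ([column, row] in pixels, amid what is visible of it).
- spotter.silhouettes(name, picture): "region" (420x560 bool, what is visible of it) and "uv" ([column, row] in pixels, amid what is visible of it).
The state is a dict: "time_s": time; "joints": joint angles; "joint_velocities": joint speeds; "effort": joint torques, N m; "tcp_pos": TCP position; "ee_rot": TCP orientation; "wrist_force": force on the tool from outside, world axes, zero at the start; "moment": the same for the moment, N m; "gripper_width": opening from 0.0 (shut) to 1.0 (fully open).
Only numpy, scipy, OpenCV 4.12 (cv2) and the standard library are available. Lean on these libraries where they do the work, as an engineer would, in place of code of your own. Each camera call takes 0.05 s, during which the arm holds its last target. There are 200 camera calls.

## Task

The fume extractor's main filter has just been changed: first push its front door fully shut until it snaps home on the catch. Then lift the flap on its top over past upright until it stays open by itself, take the pre-filter cassette by its bow and draw it straight up out of the slot. Finish still holding the cassette for inspection: hanging upright and still, its lower edge a good two centimetres above the top of the extractor, its broad pleated face turned squarely to the front of the extractor (the side with the door), with the door still shut, the flap still open and the things around on the bench left where they stand.

Things in the scene. Friction and masses are not known exactly. Their poses are not given: they have to be found in the camera images.
- extractor: Fume extractor: grey metal box fixed on the bench, 200 mm deep (its x), 340 wide (y), 170 high. Origin: centre of its underside, at bench level; x from its front (door side, roughly facing the robot) to its back, y to the left seen from the robot, z up. Door: right part of the front, y -155 to 15 mm. Flap: left part of the top, y 42 to 160 mm. Hose stub 66 mm across juts 36 mm from the left side.
- slot_mouth (a point): Centre of the mouth of the cassette's slot, at x = 0, y = 100 mm of the extractor and 125 mm above the bench, in the floor of a recess under the flap (160 mm along x by 110 mm along y, y from 45 to 155 mm, 45 mm deep below the extractor's top). The slot is 136 mm (x) by 20 mm (y), its floor 24 mm above the bench. Axes as the extractor's.
- door (a joint): Angle of the front door, rad: 0 = fully shut, grows as it opens towards the robot; starts ajar at 0.25 to 0.5. A sprung roller catch at the free edge snaps over at about 0.03 rad: inside that it pulls the door to 0 and keeps it, outside it pushes back. Pressing it home takes about 5 N near the free edge; before that the door moves with under 1 N and stays where it is left.
- door_push (a point): Point on the door's flat outer face, 130 mm from the hinge (40 mm from the free edge), 120 mm above the bench. Door: 170 mm wide, from 14 to 156 mm above the bench, 12 mm thick. A pull lip 10 mm proud sits lower, 35 to 85 mm up, 152 to 162 mm from the hinge. Axes as the extractor's when shut, turning with the door: -x looks out of the outer face, y from hinge to free edge.
- door_hinge (a point): A point on the door's upright hinge axis, 85 mm above the bench, at x = -100, y = -155 mm of the extractor (the door's right edge as the robot sees it, in the plane of the door's inner face).
- flap (a joint): Angle of the top flap, rad: 0 = shut, lying flat (its start); grows as its right edge (seen from the robot) is lifted up and over to the left; stop at 1.9, leaning outwards. Swings freely, 0.14 kg: let go below 1.3 it falls shut, past 1.7 it falls on to its stop and stays there.
- flap_grip (a point): Middle of the flap's pull bow: round steel bar 10 mm thick, 80 mm long along the extractor's x, a post at each end, 27 mm free under it. Flap: 176 (x) by 118 mm, 8 mm thick; the bar is 20 mm from its free edge, 98 mm from the hinge line along the flap and 40 mm above that line (210 mm above the bench when shut). Axes as the extractor's when shut, turning with the flap.
- flap_hinge (a point): Middle of the flap's hinge line, which runs along the extractor's x at y = 160 mm, 170 mm above the bench.
- prefilter_centre (a point): Centre (half-way up) of the loose pre-filter cassette: frame 130 mm wide (its x), 16 thick (y), 100 high, pleated on both broad faces, with a flat bow on top, 131 mm high overall; 0.18 to 0.36 kg. z runs up, y is square to the broad faces. It starts hidden in the slot under the flap, broad faces to the extractor's left and right, the bow's top 15 mm below the extractor's top.
- prefilter_grip (a point): Centre of the cassette's bow: a bar 76 mm long (cassette's x), 10 mm thick (y) and 8 mm high, 127 mm above the cassette's lower edge, with 23 mm free under it, between two posts at 34 mm either side. Axes as the cassette's.
- prefilter_foot (a point): Middle of the cassette's lower edge (underside), 65.5 mm below its centre.
- iron_stand_mid (a point): Bystander: soldering-iron stand with the iron in it; centre of its black base 175 x 85 x 22 mm. The iron's handle slants up along the base's +x to about 200 mm above the bench.
- solder_reel: Bystander: reel of solder standing on its flange, 62 mm across, 48 mm high; origin at the centre of its underside.
- circuit_board: Bystander: a circuit board 69 x 54 mm, 17 mm high, on the cork mat; origin at the centre of its underside.
- water_bottle: Bystander: a water bottle 64 mm across, 200 mm high; origin at the centre of its underside.

How it is judged:
By the outcome, as a careful person would: the job done as asked, in the order asked, and still so for the second after the job is handed in, while the arm keeps its last pose, push and grip.
It also fails if it takes over 69 s, if anything falls off the work surface, if the arm or the gripper's body presses on something with over 40 N, if the wrist force passes 120 N, or if a joint passes its speed limit or range.

## Working session

There is one attempt and no reset: what is moved stays moved. The work goes in short steps, Python scripts to look and compute and a tool call to move; the robot and the scene stay as the last step left them, time stands still between calls to the robot, and variables do not carry over. Pictures are saved under pics/ and viewed, about 8 in all and at most 12, crops included, and the job is handed in when it is done.

Besides the shell and the picture viewer there is one more tool, called by a JSON object that holds its "api" and its "payload". play_rows: Moves the arm, as the interface text tells. Its arguments: {"type":"object","properties":{"commands":{"type":"array"}},"required":["commands"]}

```bash
mkdir -p pics; ls; cat > h.py <<'E'
import numpy as np, cv2
from station import r, viewer, job, spotter
def shot(n,f):
    p=viewer.capture(n); cv2.imwrite('pics/'+f,p['image'][:,:,::-1]); return p
def proj(p,X):
    c=np.asarray(p['R'])@np.asarray(X,float).T+np.asarray(p['t'])[:,None]
    return np.c_[p['fx']*c[0]/c[2]+p['cx'],p['fy']*c[1]/c[2]+p['cy']]
def atz(p,uv,z):
    R=np.asarray(p['R']);t=np.asarray(p['t']);C=-R.T@t
    d=R.T@np.array([(uv[0]-p['cx'])/p['fx'],(uv[1]-p['cy'])/p['fy'],1]);return C+d*(z-C[2])/d[2]
E
python3 - <<'E'
from h import *
np.set_printoptions(precision=3,suppress=True)
ps=[shot(n,n+'1.png') for n in('side','top')]
for p in ps:
    print(p['fx'],p['cx'],p['cy'],-np.asarray(p['R']).T@p['t'],np.asarray(p['R']).tolist())
    for n in ['extractor','door','door_push','door_hinge','flap_grip','flap','flap_hinge','iron_stand_mid','solder_reel','circuit_board','water_bottle']:
        try: print(n,[(np.round(d['uv']),round(d['score'],2)) for d in spotter.find_in(n,p)[:2]])
        except Exception as e: print(n,e)
print(r.sense())
import numpy as np
E
python3 -c "
import cv2,numpy as np
" 
```

```text
pics
404.34830000547936 271.14359942811427 215.56708549544717 [0.334 0.87  0.838] [[-0.9786354354841338, -0.2048884125505056, -0.01712958894177522], [-0.11245189910970523, 0.6031387013848207, -0.7896697267075982], [0.17212569477390952, -0.7708725220776558, -0.6132929967839458]]
extractor [(array([243., 224.]), 0.61), (array([286., 210.]), 0.21)]
door [(array([289., 212.]), 0.82), (array([232., 218.]), 0.23)]
door_push [(array([286., 211.]), 0.65)]
door_hinge [(array([290., 209.]), 0.64)]
flap_grip [(array([236., 219.]), 0.7)]
flap [(array([233., 217.]), 0.84), (array([157., 371.]), 0.2)]
flap_hinge [(array([236., 218.]), 0.83), (array([240., 226.]), 0.69)]
iron_stand_mid [(array([288., 160.]), 0.78)]
solder_reel [(array([326., 178.]), 0.86), (array([243., 224.]), 0.64)]
circuit_board [(array([284., 372.]), 0.78)]
water_bottle [(array([158., 372.]), 0.8)]
398.14536159366213 273.87773025720605 212.07859982100928 [0.402 0.002 1.417] [[0.021835798990348296, -0.9995114899227239, 0.02236021902641989], [-0.9961231565744216, -0.023657259185556435, -0.08472892672539513], [0.08521651728780683,
[... 312 characters left out ...]
87)]
iron_stand_mid [(array([394., 190.]), 0.93)]
solder_reel [(array([374., 247.]), 0.65)]
circuit_board [(array([159., 242.]), 0.76)]
water_bottle [(array([128., 165.]), 0.77)]
{'time_s': 1.2, 'joints': array([-59.323,  22.043,   0.452,   0.   , -68.412, -14.817]), 'joint_velocities': array([ 0.111, -0.012, -0.107,  0.005, -0.021,  0.007]), 'effort': array([  0.001, -39.048,  18.762,   4.224,   0.016,  -0.   ]), 'tcp_pos': array([ 0.171, -0.601,  0.242]), 'ee_rot': array([[-0.   , -0.273,  0.962],
       [ 0.   ,  0.962,  0.273],
       [-1.   ,  0.   , -0.   ]]), 'wrist_force': array([ 0.868,  0.632, -0.194]), 'moment': array([ 0.03 ,  0.048, -0.035]), 'gripper_width': 1.0011831042135897}
```

```bash
python3 -c "
import cv2,numpy as np
a=cv2.imread('pics/side1.png')[90:390,60:460];b=cv2.imread('pics/top1.png')[100:300,80:480]
cv2.imwrite('pics/a.png',cv2.resize(a,None,fx=2,fy=2,interpolation=3));cv2.imwrite('pics/b.png',cv2.resize(b,None,fx=2,fy=2,interpolation=3))"
```

```text
(no output)
```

View pics/a.png

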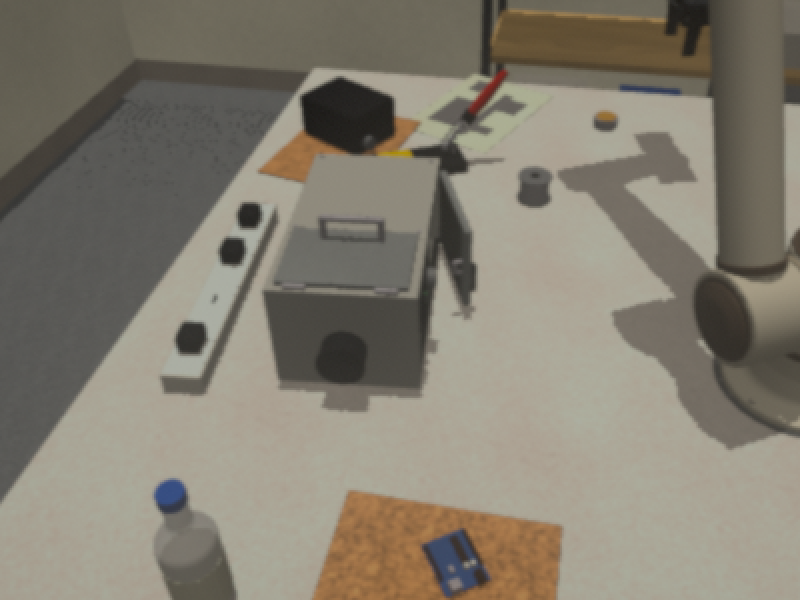

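View pics/b.png

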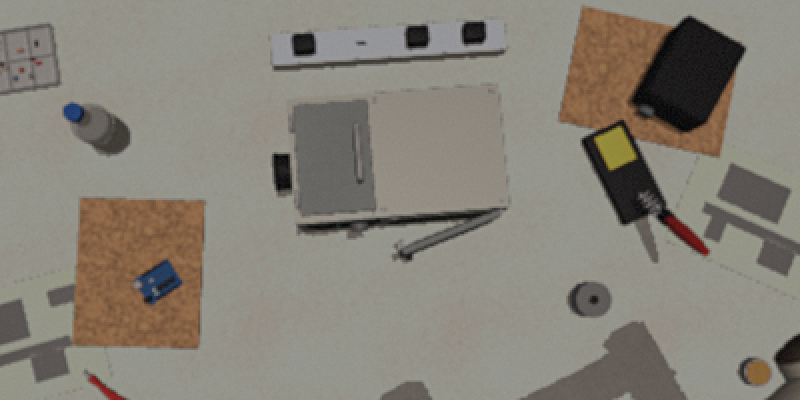

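The side crop shows the grey extractor with its top corners at (265,291), (425,292), (441,157) and (318,155). The door is ajar, with its free edge near (468,300), and the flap bow is at (350,225). In the top crop the box corners are (508,207), (497,86), (290,100) and (297,222), the bow runs from (357,125) to (361,182), and the door's free end is at (400,250).

```bash
cat > fit.py <<'E'
from h import *
from scipy.optimize import least_squares
np.set_printoptions(precision=3,suppress=True)
ps={n:viewer.capture(n) for n in('side','top')}
top=lambda u,v:(80+u/2,100+v/2); sd=lambda u,v:(60+u/2,90+v/2)
def door(l,z,th,o): # l from hinge, o outwards from inner face
    return [-.1-l*np.sin(th)-o*np.cos(th),-.155+l*np.cos(th)-o*np.sin(th),z]
def W(q,L): 
    c,s=np.cos(q[2]),np.sin(q[2]);L=np.atleast_2d(L)
    return np.c_[q[0]+c*L[:,0]-s*L[:,1],q[1]+s*L[:,0]+c*L[:,1],L[:,2]]
L=[(-.1,-.17,.17),(.1,-.17,.17),(.1,.17,.17),(-.1,.17,.17)]
B=[(.04,.062,.21),(-.04,.062,.21)]
ot=[top(508,207),top(497,86),top(290,100),top(297,222),top(357,125),top(361,182)]
os_=[sd(441,157),sd(318,155),sd(265,291),sd(425,292),sd(320,222),sd(382,226)]
def f(q):
    D=[door(.17,.156,q[3],.006)]
    a=proj(ps['top'],W(q,L+B+D))-np.array(ot+[top(400,248)])
    b=proj(ps['side'],W(q,L+B+D))-np.array(os_+[sd(467,240)])
    return np.r_[a.ravel(),b.ravel()]
if __name__=='__main__':
    s=least_squares(f,[.55,0,0,.4],loss='soft_l1');q=s.x
    print(q,np.rad2deg(q[2]));print(f(q).reshape(-1,2))
    print('bow',W(q,[0,.062,.21]),'slot',W(q,[0,.1,.125]),'push',W(q,door(.13,.12,q[3],.012)),'shut',W(q,door(.13,.12,0,.012)),'hinge',W(q,[0,.16,.17]))
    for n,z in(('iron_stand_mid',.02),('solder_reel',.03),('water_bottle',.1),('circuit_board',.01)):
        print(n,atz(ps['top'],spotter.find_in(n,ps['top'])[0]['uv'],z))
E
python3 fit.py
```

```text
[ 0.622 -0.036  0.108  0.259] 6.177153339135718
[[ 0.656 -0.108]
 [ 0.007 -1.513]
 [-2.664 -0.118]
 [-1.37   1.395]
 [-0.935  0.612]
 [-0.776 -2.159]
 [-0.151 -0.053]
 [ 0.552 -0.404]
 [ 0.016 -1.677]
 [-0.046 -1.115]
 [-2.165  2.447]
 [ 2.311 -2.814]
 [ 0.77  -3.524]
 [-0.034 -4.45 ]]
bow [[0.616 0.026 0.21 ]] slot [[0.612 0.064 0.125]] push [[ 0.482 -0.083  0.12 ]] shut [[ 0.514 -0.073  0.12 ]] hinge [[0.605 0.123 0.17 ]]
iron_stand_mid [ 0.609 -0.461  0.02 ]
solder_reel [ 0.412 -0.386  0.03 ]
water_bottle [0.658 0.46  0.1  ]
circuit_board [0.404 0.381 0.01 ]
```

```bash
cat > ov.py <<'E'
from fit import *
def overlay(q,fn,flap=0,sc=4,rt=(215,130,135,100),rs=(180,150,135,150)):
    out=[]
    for n,rc in(('top',rt),('side',rs)):
        p=ps[n];u0,v0,w,h=rc
        im=cv2.resize(p['image'][v0:v0+h,u0:u0+w,::-1],None,fx=sc,fy=sc,interpolation=cv2.INTER_CUBIC)
        def ln(P,c):
            uv=(proj(p,W(q,P))-[u0,v0]+.5)*sc
            cv2.polylines(im,[np.int32(uv*16)],False,c,1,cv2.LINE_AA,4)
        ln(L+L[:1],(0,0,255)); ln(B,(0,255,0))
        ln([door(0,.156,q[3],.012),door(.17,.156,q[3],.012),door(.17,.014,q[3],.012)],(255,0,0))
        out.append(im)
    H=max(i.shape[0] for i in out)
    cv2.imwrite('pics/'+fn,np.hstack([cv2.copyMakeBorder(i,0,H-i.shape[0],0,0,0) for i in out])[:600,:])
E
python3 - <<'E'
from ov import *
q=least_squares(f,[.55,0,0,.4],loss='soft_l1').x
overlay(q,'ov1.png',sc=3)
E
```

```text
(no output)
```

View pics/ov1.png

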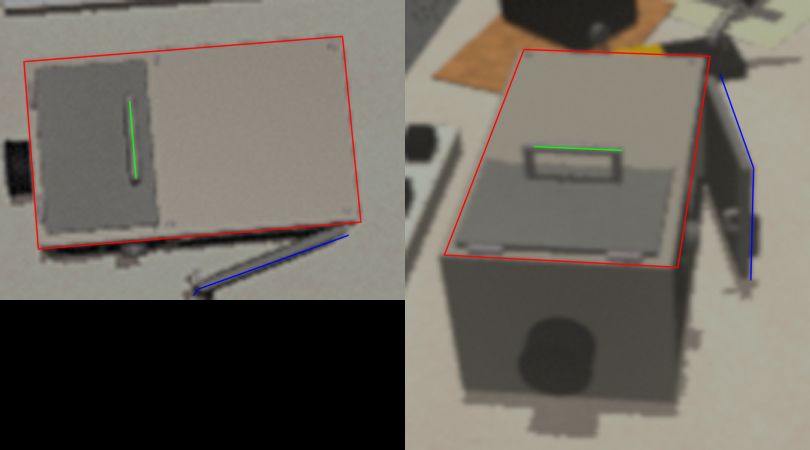

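{"api": "play_rows", "payload": {"commands": [{"fingers": 1,"tx": 0,"ty": 0.094,"tz": 0.088,"ax": 0,"ay": 0,"az": 0},{"fingers": 1,"tx": 0,"ty": 0.188,"tz": 0.176,"ax": 0,"ay": 0,"az": 0},{"fingers": 1,"tx": 0,"ty": 0.188,"tz": 0.176,"ax": 0,"ay": 0,"az": 0},{"fingers": 1,"tx": 0,"ty": 0.188,"tz": 0.176,"ax": 0,"ay": 0,"az": 0},{"fingers": 1,"tx": 0,"ty": 0.188,"tz": 0.176,"ax": 0,"ay": 0,"az": 0}]}}

```text
time_s: 2.02
tcp_pos: [0.2599, -0.4268, 0.2418]
ee_rot: [[0.001, -0.274, 0.962], [0.0, 0.962, 0.274], [-1.0, 0.0, 0.001]]
wrist_force: [0.5, -0.2, -0.5]
gripper_width: 0.705
```

{"api": "play_rows", "payload": {"commands": [{"fingers": 1,"tx": 0,"ty": 0.188,"tz": 0.176,"ax": 0,"ay": 0,"az": 0},{"fingers": 1,"tx": 0,"ty": 0.188,"tz": 0.176,"ax": 0,"ay": 0,"az": 0},{"fingers": 1,"tx": 0,"ty": 0.188,"tz": 0.176,"ax": 0,"ay": 0,"az": 0},{"fingers": 1,"tx": 0,"ty": 0.188,"tz": 0.176,"ax": 0,"ay": 0,"az": 0},{"fingers": 1,"tx": 0,"ty": 0.188,"tz": 0.176,"ax": 0,"ay": 0,"az": 0}]}}

```text
time_s: 2.43
tcp_pos: [0.3485, -0.2552, 0.242]
ee_rot: [[0.001, -0.275, 0.961], [-0.0, 0.961, 0.275], [-1.0, -0.0, 0.001]]
wrist_force: [0.4, -0.2, -0.4]
gripper_width: 0.322
```

{"api": "play_rows", "payload": {"commands": [{"fingers": 1,"tx": 0,"ty": 0.188,"tz": 0.176,"ax": 0.053,"ay": 0,"az": 0},{"fingers": 1,"tx": 0,"ty": 0.188,"tz": 0.176,"ax": 0.053,"ay": 0,"az": 0},{"fingers": 1,"tx": 0,"ty": 0.188,"tz": 0.176,"ax": 0.053,"ay": 0,"az": 0},{"fingers": 1,"tx": 0,"ty": 0.188,"tz": 0.176,"ax": 0.053,"ay": 0,"az": 0},{"fingers": 1,"tx": 0,"ty": 0.188,"tz": 0.176,"ax": 0.053,"ay": 0,"az": 0}]}}

```text
time_s: 2.85
tcp_pos: [0.437, -0.0837, 0.2421]
ee_rot: [[0.002, -0.111, 0.994], [0.0, 0.994, 0.111], [-1.0, 0.0, 0.002]]
wrist_force: [1.0, -0.8, 0.2]
gripper_width: 0.02
```

{"api": "play_rows", "payload": {"commands": [{"fingers": 1,"tx": 0.05,"ty": 0,"tz": 0,"ax": 0,"ay": 0,"az": 0},{"fingers": 1,"tx": 0.1,"ty": 0,"tz": 0,"ax": 0,"ay": 0,"az": 0},{"fingers": 1,"tx": 0.136,"ty": 0,"tz": 0,"ax": 0,"ay": 0,"az": 0},{"fingers": 1,"tx": 0.136,"ty": 0,"tz": 0,"ax": 0,"ay": 0,"az": 0}]}}

```text
time_s: 3.18
tcp_pos: [0.4322, -0.086, 0.1349]
ee_rot: [[-0.011, -0.11, 0.994], [-0.001, 0.994, 0.11], [-1.0, 0.001, -0.011]]
wrist_force: [-1.0, -0.6, 0.4]
gripper_width: 0.008
```

{"api": "play_rows", "payload": {"commands": [{"fingers": 1,"tx": 0,"ty": 0,"tz": 0.015,"ax": 0,"ay": 0,"az": 0},{"fingers": 1,"tx": 0,"ty": 0,"tz": 0.03,"ax": 0,"ay": 0,"az": 0},{"fingers": 1,"tx": 0,"ty": 0,"tz": 0.045,"ax": 0,"ay": 0,"az": 0},{"fingers": 1,"tx": 0,"ty": 0,"tz": 0.06,"ax": 0,"ay": 0,"az": 0},{"fingers": 1,"tx": 0,"ty": 0,"tz": 0.067,"ax": 0,"ay": 0,"az": 0}]}}

```text
time_s: 3.6
tcp_pos: [0.4893, -0.0803, 0.141]
ee_rot: [[0.004, -0.11, 0.994], [0.0, 0.994, 0.11], [-1.0, -0.0, 0.004]]
wrist_force: [-0.2, 0.2, 0.1]
gripper_width: 0.006
```

{"api": "play_rows", "payload": {"commands": [{"fingers": 1,"tx": 0,"ty": 0,"tz": 0.006,"ax": 0,"ay": 0,"az": 0},{"fingers": 1,"tx": 0,"ty": 0,"tz": 0.011,"ax": 0,"ay": 0,"az": 0},{"fingers": 1,"tx": 0,"ty": 0,"tz": 0.016,"ax": 0,"ay": 0,"az": 0}]}}

```text
time_s: 3.85
tcp_pos: [0.497, -0.0793, 0.1395]
ee_rot: [[-0.003, -0.11, 0.994], [-0.0, 0.994, 0.11], [-1.0, 0.0, -0.003]]
wrist_force: [-5.4, 0.6, 4.2]
gripper_width: 0.01
```

{"api": "play_rows", "payload": {"commands": [{"fingers": 1,"tx": 0,"ty": 0,"tz": 0.002,"ax": 0,"ay": 0,"az": 0},{"fingers": 1,"tx": 0,"ty": 0,"tz": 0.005,"ax": 0,"ay": 0,"az": 0},{"fingers": 1,"tx": 0,"ty": 0,"tz": 0.005,"ax": 0,"ay": 0,"az": 0}]}}

```text
time_s: 4.1
tcp_pos: [0.5009, -0.0787, 0.1392]
ee_rot: [[-0.002, -0.11, 0.994], [0.0, 0.994, 0.11], [-1.0, 0.0, -0.002]]
wrist_force: [-1.3, 1.0, 0.0]
gripper_width: 0.001
```

{"api": "play_rows", "payload": {"commands": [{"fingers": 1,"tx": 0,"ty": 0,"tz": 0.002,"ax": 0,"ay": 0,"az": 0},{"fingers": 1,"tx": 0,"ty": 0,"tz": 0.004,"ax": 0,"ay": 0,"az": 0},{"fingers": 1,"tx": 0,"ty": 0,"tz": 0.004,"ax": 0,"ay": 0,"az": 0}]}}

```text
time_s: 4.35
tcp_pos: [0.5058, -0.0785, 0.1399]
ee_rot: [[0.002, -0.11, 0.994], [-0.0, 0.994, 0.11], [-1.0, -0.0, 0.002]]
wrist_force: [-1.2, 0.1, 0.1]
gripper_width: 0.003
```

{"api": "play_rows", "payload": {"commands": [{"fingers": 1,"tx": 0,"ty": 0,"tz": 0.002,"ax": 0,"ay": 0,"az": 0},{"fingers": 1,"tx": 0,"ty": 0,"tz": 0.004,"ax": 0,"ay": 0,"az": 0},{"fingers": 1,"tx": 0,"ty": 0,"tz": 0.004,"ax": 0,"ay": 0,"az": 0}]}}

```text
time_s: 4.6
tcp_pos: [0.5061, -0.0785, 0.1394]
ee_rot: [[-0.004, -0.11, 0.994], [-0.001, 0.994, 0.11], [-1.0, -0.0, -0.004]]
wrist_force: [-5.1, 0.3, 3.1]
gripper_width: 0.006
```

{"api": "play_rows", "payload": {"commands": [{"fingers": 1,"tx": 0,"ty": 0,"tz": 0.002,"ax": 0,"ay": 0,"az": 0},{"fingers": 1,"tx": 0,"ty": 0,"tz": 0.004,"ax": 0,"ay": 0,"az": 0},{"fingers": 1,"tx": 0,"ty": 0,"tz": 0.004,"ax": 0,"ay": 0,"az": 0}]}}

```text
time_s: 4.85
tcp_pos: [0.5062, -0.0785, 0.1392]
ee_rot: [[-0.011, -0.109, 0.994], [-0.001, 0.994, 0.109], [-1.0, 0.0, -0.011]]
wrist_force: [-11.3, -0.2, 8.9]
gripper_width: 0.009
```

{"api": "play_rows", "payload": {"commands": [{"fingers": 1,"tx": 0,"ty": 0,"tz": -0.04,"ax": 0,"ay": 0,"az": 0},{"fingers": 1,"tx": 0,"ty": 0,"tz": -0.095,"ax": 0,"ay": 0,"az": 0},{"fingers": 1,"tx": 0,"ty": 0,"tz": -0.095,"ax": 0,"ay": 0,"az": 0}]}}

```text
time_s: 5.1
tcp_pos: [0.431, -0.0866, 0.1375]
ee_rot: [[-0.01, -0.107, 0.994], [0.001, 0.994, 0.107], [-1.0, 0.002, -0.009]]
wrist_force: [-1.9, 0.1, -1.4]
gripper_width: 0.002
```

{"api": "play_rows", "payload": {"commands": [{"fingers": -1,"tx": -0.05,"ty": 0,"tz": 0,"ax": 0,"ay": 0,"az": 0},{"fingers": -1,"tx": -0.1,"ty": 0,"tz": 0,"ax": 0,"ay": 0,"az": 0},{"fingers": -1,"tx": -0.15,"ty": 0,"tz": 0,"ax": 0,"ay": 0,"az": 0},{"fingers": -1,"tx": -0.187,"ty": 0,"tz": 0,"ax": 0,"ay": 0,"az": 0},{"fingers": -1,"tx": -0.187,"ty": 0,"tz": 0,"ax": 0,"ay": 0,"az": 0}]}}

```text
time_s: 5.52
tcp_pos: [0.4437, -0.0858, 0.2868]
ee_rot: [[0.015, -0.111, 0.994], [-0.0, 0.994, 0.111], [-1.0, -0.002, 0.015]]
wrist_force: [-0.1, -0.4, 0.7]
gripper_width: 0.296
```

```bash
python3 - <<'E'
from ov import *
q=least_squares(f,[.55,0,0,.4],loss='soft_l1').x
q[3]=0;overlay(q,'ov2.png',sc=3)
s=r.sense();print(s['tcp_pos'],s['wrist_force'])
E
```

```text
[ 0.441 -0.085  0.281] [0.782 0.426 0.119]
```

View pics/ov2.png

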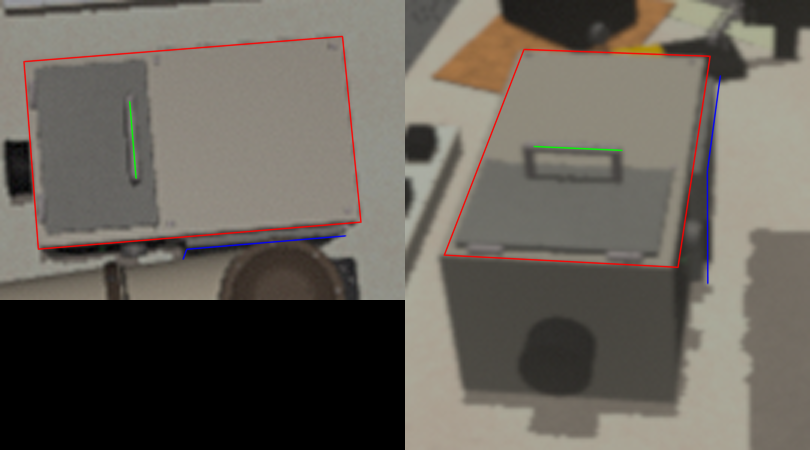

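{"api": "play_rows", "payload": {"commands": [{"fingers": -1,"tx": 0,"ty": 0.117,"tz": 0.248,"ax": 0,"ay": 0,"az": 0},{"fingers": -1,"tx": 0,"ty": 0.117,"tz": 0.248,"ax": 0,"ay": 0,"az": 0},{"fingers": -1,"tx": 0,"ty": 0.117,"tz": 0.248,"ax": 0,"ay": 0,"az": 0},{"fingers": -1,"tx": 0,"ty": 0.117,"tz": 0.248,"ax": 0,"ay": 0,"az": 0},{"fingers": -1,"tx": 0,"ty": 0.117,"tz": 0.248,"ax": 0,"ay": 0,"az": 0}]}}

```text
time_s: 6.03
tcp_pos: [0.6163, 0.0232, 0.2773]
ee_rot: [[-0.003, -0.11, 0.994], [-0.001, 0.994, 0.11], [-1.0, -0.0, -0.003]]
wrist_force: [1.5, -0.7, 0.8]
gripper_width: 0.77
```

{"api": "play_rows", "payload": {"commands": [{"fingers": -1,"tx": 0,"ty": 0,"tz": 0,"ax": 0,"ay": 0,"az": 0},{"fingers": -1,"tx": 0,"ty": 0,"tz": 0,"ax": 0,"ay": 0,"az": 0},{"fingers": -1,"tx": 0,"ty": 0,"tz": 0,"ax": 0,"ay": 0,"az": 0}]}}

```text
time_s: 6.28
tcp_pos: [0.6144, 0.022, 0.2775]
ee_rot: [[-0.004, -0.11, 0.994], [-0.001, 0.994, 0.11], [-1.0, -0.0, -0.004]]
wrist_force: [-0.9, -0.6, -0.0]
gripper_width: 0.962
```

```bash
python3 - <<'E'
from h import *
a=viewer.capture('side')['image'][120:270,170:320,::-1];b=viewer.capture('top')['image'][120:270,200:350,::-1]
cv2.imwrite('pics/c.png',cv2.resize(np.hstack([a,b]),None,fx=2.6,fy=2.6,interpolation=2))
s=r.sense();print(s['tcp_pos'],s['ee_rot'],s['gripper_width'])
E
```

```text
[0.61408336 0.02135708 0.27935814] [[-1.18893478e-03 -1.09497787e-01  9.93986328e-01]
 [-2.63702080e-04  9.93987031e-01  1.09497549e-01]
 [-9.99999258e-01 -1.31930818e-04 -1.21066055e-03]] 0.9876635311264729
```

View pics/c.png

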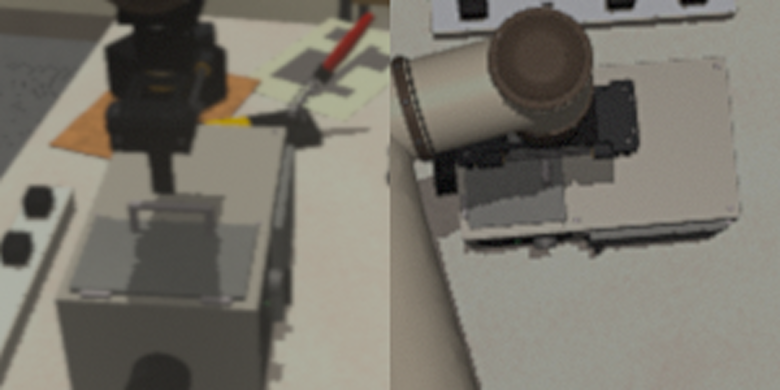

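The picture shows the open gripper above the bow at (175,210) in the side view, with the door shut. I'll descend and grip.

{"api": "play_rows", "payload": {"commands": [{"fingers": -1,"tx": 0.03,"ty": 0,"tz": 0,"ax": 0,"ay": 0,"az": 0},{"fingers": -1,"tx": 0.06,"ty": 0,"tz": 0,"ax": 0,"ay": 0,"az": 0},{"fingers": -1,"tx": 0.084,"ty": 0,"tz": 0,"ax": 0,"ay": 0,"az": 0},{"fingers": -1,"tx": 0.084,"ty": 0,"tz": 0,"ax": 0,"ay": 0,"az": 0}]}}

```text
time_s: 6.72
tcp_pos: [0.6118, 0.021, 0.2133]
ee_rot: [[-0.007, -0.108, 0.994], [-0.001, 0.994, 0.108], [-1.0, 0.0, -0.007]]
wrist_force: [0.4, -0.5, -1.0]
gripper_width: 0.998
```

{"api": "play_rows", "payload": {"commands": [{"fingers": 1,"tx": 0,"ty": 0,"tz": 0,"ax": 0,"ay": 0,"az": 0},{"fingers": 1,"tx": 0,"ty": 0,"tz": 0,"ax": 0,"ay": 0,"az": 0},{"fingers": 1,"tx": 0,"ty": 0,"tz": 0,"ax": 0,"ay": 0,"az": 0},{"fingers": 1,"tx": 0,"ty": 0,"tz": 0,"ax": 0,"ay": 0,"az": 0},{"fingers": 1,"tx": 0,"ty": 0,"tz": 0,"ax": 0,"ay": 0,"az": 0}]}}

```text
time_s: 7.13
tcp_pos: [0.6154, 0.0221, 0.218]
ee_rot: [[0.002, -0.11, 0.994], [0.001, 0.994, 0.11], [-1.0, 0.0, 0.002]]
wrist_force: [0.7, 0.1, 0.3]
gripper_width: 0.71
```

{"api": "play_rows", "payload": {"commands": [{"fingers": 1,"tx": 0,"ty": 0,"tz": 0,"ax": 0,"ay": 0,"az": 0},{"fingers": 1,"tx": 0,"ty": 0,"tz": 0,"ax": 0,"ay": 0,"az": 0},{"fingers": 1,"tx": 0,"ty": 0,"tz": 0,"ax": 0,"ay": 0,"az": 0},{"fingers": 1,"tx": 0,"ty": 0,"tz": 0,"ax": 0,"ay": 0,"az": 0},{"fingers": 1,"tx": 0,"ty": 0,"tz": 0,"ax": 0,"ay": 0,"az": 0}]}}

```text
time_s: 7.55
tcp_pos: [0.6151, 0.0221, 0.2168]
ee_rot: [[-0.0, -0.11, 0.994], [-0.0, 0.994, 0.11], [-1.0, -0.0, -0.0]]
wrist_force: [-0.9, -0.9, 0.7]
gripper_width: 0.326
```

{"api": "play_rows", "payload": {"commands": [{"fingers": 1,"tx": 0,"ty": 0,"tz": 0,"ax": 0,"ay": 0,"az": 0},{"fingers": 1,"tx": 0,"ty": 0,"tz": 0,"ax": 0,"ay": 0,"az": 0},{"fingers": 1,"tx": 0,"ty": 0,"tz": 0,"ax": 0,"ay": 0,"az": 0}]}}

```text
time_s: 7.8
tcp_pos: [0.6148, 0.025, 0.2166]
ee_rot: [[0.0, -0.11, 0.994], [0.006, 0.994, 0.11], [-1.0, 0.006, 0.001]]
wrist_force: [-3.5, 8.0, 3.7]
gripper_width: 0.098
```

```bash
cat > arc.py <<'E'
import numpy as np
R=np.hypot(.098,.04);a0=np.arctan2(.04,.098)
def pose(th):
    ph=np.deg2rad(20)*th/1.78
    return np.array([-R*np.cos(a0+th),R*np.sin(a0+th)])+.006*np.array([np.sin(ph),np.cos(ph)]),ph
N=25;ths=np.linspace(0,1.78,N+1)
prev=None
for k in range(0,N,5):
    p0,f0=pose(ths[k]); 
    if k==0:p0=p0-[.0035,0]
    tx=-np.array([np.sin(f0),np.cos(f0)]);ty=np.array([np.cos(f0),-np.sin(f0)])
    print('call',k//5,[(round(float((p-p0)@tx/.75),3),round(float((p-p0)@ty/.75),3),round(-(f-f0)/np.pi,4)) for p,f in map(pose,ths[k+1:k+6])])
E
python3 arc.py
```

```text
call 0 [(-0.009, 0.009, np.float64(-0.0044)), (-0.018, 0.014, np.float64(-0.0089)), (-0.026, 0.019, np.float64(-0.0133)), (-0.035, 0.025, np.float64(-0.0178)), (-0.042, 0.032, np.float64(-0.0222))]
call 1 [(-0.008, 0.007, np.float64(-0.0044)), (-0.015, 0.014, np.float64(-0.0089)), (-0.021, 0.022, np.float64(-0.0133)), (-0.027, 0.03, np.float64(-0.0178)), (-0.033, 0.038, np.float64(-0.0222))]
call 2 [(-0.005, 0.009, np.float64(-0.0044)), (-0.01, 0.017, np.float64(-0.0089)), (-0.015, 0.027, np.float64(-0.0133)), (-0.018, 0.036, np.float64(-0.0178)), (-0.021, 0.046, np.float64(-0.0222))]
call 3 [(-0.003, 0.01, np.float64(-0.0044)), (-0.005, 0.02, np.float64(-0.0089)), (-0.006, 0.03, np.float64(-0.0133)), (-0.007, 0.04, np.float64(-0.0178)), (-0.007, 0.05, np.float64(-0.0222))]
call 4 [(-0.0, 0.01, np.float64(-0.0044)), (0.001, 0.02, np.float64(-0.0089)), (0.002, 0.03, np.float64(-0.0133)), (0.004, 0.04, np.float64(-0.0178)), (0.007, 0.05, np.float64(-0.0222))]
```

{"api": "play_rows", "payload": {"commands": [{"fingers": 1,"tx": -0.009,"ty": 0.009,"tz": 0,"ax": 0,"ay": 0,"az": -0.0044},{"fingers": 1,"tx": -0.018,"ty": 0.014,"tz": 0,"ax": 0,"ay": 0,"az": -0.0089},{"fingers": 1,"tx": -0.026,"ty": 0.019,"tz": 0,"ax": 0,"ay": 0,"az": -0.0133},{"fingers": 1,"tx": -0.035,"ty": 0.025,"tz": 0,"ax": 0,"ay": 0,"az": -0.0178},{"fingers": 1,"tx": -0.042,"ty": 0.032,"tz": 0,"ax": 0,"ay": 0,"az": -0.0222}]}}

```text
time_s: 8.22
tcp_pos: [0.6126, 0.0458, 0.2493]
ee_rot: [[0.008, -0.11, 0.994], [-0.072, 0.991, 0.11], [-0.997, -0.072, 0.0]]
wrist_force: [1.6, -4.5, -0.5]
gripper_width: 0.106
```

{"api": "play_rows", "payload": {"commands": [{"fingers": 1,"tx": -0.008,"ty": 0.007,"tz": 0,"ax": 0,"ay": 0,"az": -0.0044},{"fingers": 1,"tx": -0.015,"ty": 0.014,"tz": 0,"ax": 0,"ay": 0,"az": -0.0089},{"fingers": 1,"tx": -0.021,"ty": 0.022,"tz": 0,"ax": 0,"ay": 0,"az": -0.0133},{"fingers": 1,"tx": -0.027,"ty": 0.03,"tz": 0,"ax": 0,"ay": 0,"az": -0.0178},{"fingers": 1,"tx": -0.033,"ty": 0.038,"tz": 0,"ax": 0,"ay": 0,"az": -0.0222}]}}

```text
time_s: 8.63
tcp_pos: [0.6094, 0.0758, 0.273]
ee_rot: [[0.017, -0.109, 0.994], [-0.141, 0.984, 0.11], [-0.99, -0.142, 0.002]]
wrist_force: [2.5, -4.3, 2.0]
gripper_width: 0.098
```

{"api": "play_rows", "payload": {"commands": [{"fingers": 1,"tx": -0.005,"ty": 0.009,"tz": 0,"ax": 0,"ay": 0,"az": -0.0044},{"fingers": 1,"tx": -0.01,"ty": 0.017,"tz": 0,"ax": 0,"ay": 0,"az": -0.0089},{"fingers": 1,"tx": -0.015,"ty": 0.027,"tz": 0,"ax": 0,"ay": 0,"az": -0.0133},{"fingers": 1,"tx": -0.018,"ty": 0.036,"tz": 0,"ax": 0,"ay": 0,"az": -0.0178},{"fingers": 1,"tx": -0.021,"ty": 0.046,"tz": 0,"ax": 0,"ay": 0,"az": -0.0222}]}}

```text
time_s: 9.05
tcp_pos: [0.6055, 0.1124, 0.2843]
ee_rot: [[0.026, -0.107, 0.994], [-0.208, 0.972, 0.11], [-0.978, -0.21, 0.003]]
wrist_force: [1.8, -2.1, 3.2]
gripper_width: 0.101
```

{"api": "play_rows", "payload": {"commands": [{"fingers": 1,"tx": -0.003,"ty": 0.01,"tz": 0,"ax": 0,"ay": 0,"az": -0.0044},{"fingers": 1,"tx": -0.005,"ty": 0.02,"tz": 0,"ax": 0,"ay": 0,"az": -0.0089},{"fingers": 1,"tx": -0.006,"ty": 0.03,"tz": 0,"ax": 0,"ay": 0,"az": -0.0133},{"fingers": 1,"tx": -0.007,"ty": 0.04,"tz": 0,"ax": 0,"ay": 0,"az": -0.0178},{"fingers": 1,"tx": -0.007,"ty": 0.05,"tz": 0,"ax": 0,"ay": 0,"az": -0.0222}]}}

```text
time_s: 9.47
tcp_pos: [0.6014, 0.1509, 0.2802]
ee_rot: [[0.033, -0.106, 0.994], [-0.274, 0.955, 0.111], [-0.961, -0.276, 0.003]]
wrist_force: [2.4, -1.2, 3.6]
gripper_width: 0.099
```

{"api": "play_rows", "payload": {"commands": [{"fingers": 1,"tx": 0,"ty": 0.01,"tz": 0,"ax": 0,"ay": 0,"az": -0.0044},{"fingers": 1,"tx": 0.001,"ty": 0.02,"tz": 0,"ax": 0,"ay": 0,"az": -0.0089},{"fingers": 1,"tx": 0.002,"ty": 0.03,"tz": 0,"ax": 0,"ay": 0,"az": -0.0133},{"fingers": 1,"tx": 0.004,"ty": 0.04,"tz": 0,"ax": 0,"ay": 0,"az": -0.0178},{"fingers": 1,"tx": 0.007,"ty": 0.05,"tz": 0,"ax": 0,"ay": 0,"az": -0.0222}]}}

```text
time_s: 9.88
tcp_pos: [0.5977, 0.1851, 0.2633]
ee_rot: [[0.039, -0.104, 0.994], [-0.34, 0.934, 0.111], [-0.94, -0.342, 0.001]]
wrist_force: [6.2, -1.0, 2.2]
gripper_width: 0.102
```

```bash
python3 - <<'E'
from h import *
a=viewer.capture('side')['image'][90:270,150:340,::-1];b=viewer.capture('top')['image'][100:280,180:370,::-1]
cv2.imwrite('pics/d.png',cv2.resize(np.hstack([a,b]),None,fx=2.1,fy=2.1,interpolation=2))
s=r.sense();print(s['tcp_pos'],s['ee_rot'],s['gripper_width'],s['wrist_force'],s['joints'])
E
```

```text
[0.59755046 0.18625417 0.26218024] [[ 3.88901500e-02 -1.05401854e-01  9.93668962e-01]
 [-3.39406044e-01  9.33906762e-01  1.12346325e-01]
 [-9.39835674e-01 -3.41626416e-01  5.45747743e-04]] 0.10461241752219201 [5.18217135 0.71017603 1.67339144] [  39.37853827   24.42041111   -1.61423605   17.22514866  -75.75698007
 -128.93536516]
```

View pics/d.png

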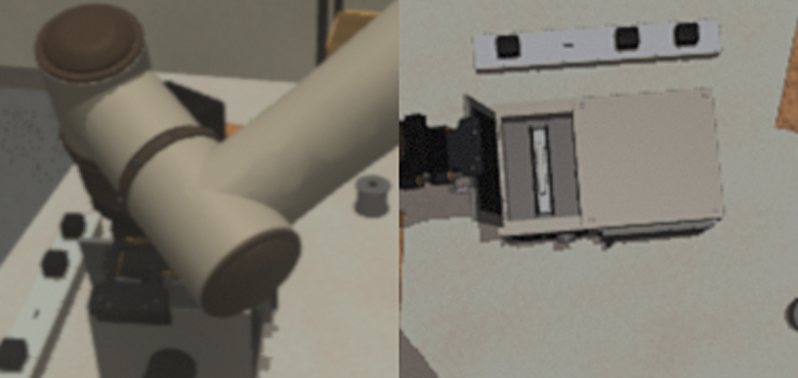

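The flap is over, at about 1.78 rad. In the right panel the cassette bow is visible in the recess at (541,170). I'll release partly and withdraw along the tool axis.

{"api": "play_rows", "payload": {"commands": [{"fingers": 0.4,"tx": 0,"ty": 0,"tz": 0,"ax": 0,"ay": 0,"az": 0},{"fingers": 0.4,"tx": 0,"ty": 0,"tz": 0,"ax": 0,"ay": 0,"az": 0},{"fingers": 0.4,"tx": 0,"ty": 0,"tz": 0,"ax": 0,"ay": 0,"az": 0},{"fingers": 0.4,"tx": 0,"ty": 0,"tz": 0,"ax": 0,"ay": 0,"az": 0},{"fingers": 0.4,"tx": 0,"ty": 0,"tz": 0,"ax": 0,"ay": 0,"az": 0}]}}

```text
time_s: 10.4
tcp_pos: [0.5965, 0.1837, 0.263]
ee_rot: [[0.035, -0.104, 0.994], [-0.34, 0.934, 0.109], [-0.94, -0.342, -0.002]]
wrist_force: [-0.5, 0.2, -0.0]
gripper_width: 0.29
```

{"api": "play_rows", "payload": {"commands": [{"fingers": 0.4,"tx": -0.012,"ty": 0,"tz": 0,"ax": 0,"ay": 0,"az": 0},{"fingers": 0.4,"tx": -0.025,"ty": 0,"tz": 0,"ax": 0,"ay": 0,"az": 0},{"fingers": 0.4,"tx": -0.04,"ty": 0,"tz": 0,"ax": 0,"ay": 0,"az": 0},{"fingers": 0.4,"tx": -0.06,"ty": 0,"tz": 0,"ax": 0,"ay": 0,"az": 0},{"fingers": 0.4,"tx": -0.09,"ty": 0,"tz": 0,"ax": 0,"ay": 0,"az": 0}]}}

```text
time_s: 10.82
tcp_pos: [0.594, 0.2067, 0.3276]
ee_rot: [[0.036, -0.103, 0.994], [-0.34, 0.934, 0.109], [-0.94, -0.342, -0.002]]
wrist_force: [0.1, 0.0, -0.5]
gripper_width: 0.304
```

{"api": "play_rows", "payload": {"commands": [{"fingers": 0.4,"tx": -0.05,"ty": 0,"tz": 0,"ax": 0,"ay": 0,"az": 0},{"fingers": 0.4,"tx": -0.08,"ty": 0,"tz": 0,"ax": 0,"ay": 0,"az": 0},{"fingers": 0.4,"tx": -0.08,"ty": 0,"tz": 0,"ax": 0,"ay": 0,"az": 0}]}}

```text
time_s: 11.07
tcp_pos: [0.5936, 0.2291, 0.3907]
ee_rot: [[0.048, -0.101, 0.994], [-0.334, 0.936, 0.112], [-0.941, -0.337, 0.011]]
wrist_force: [-0.1, -0.7, 0.7]
gripper_width: 0.301
```

```bash
python3 - <<'E'
from h import *
a=viewer.capture('side')['image'][90:270,150:340,::-1];b=viewer.capture('top')['image'][100:280,180:370,::-1]
cv2.imwrite('pics/e.png',cv2.resize(np.hstack([a,b]),None,fx=2.1,fy=2.1,interpolation=2))
s=r.sense();print(s['tcp_pos'],s['ee_rot'],s['gripper_width'],s['wrist_force'],s['joints'])
E
```

```text
[0.59230899 0.22785943 0.3851996 ] [[ 0.0398272  -0.10318123  0.99386489]
 [-0.33720286  0.93491584  0.110574  ]
 [-0.94058919 -0.33953793  0.00244207]] 0.30272613340613735 [ 0.02832388 -0.11272501 -0.5831067 ] [  42.55742415   23.37140826   14.22446779   15.99897936  -92.67517773
 -127.14732602]
```

View pics/e.png

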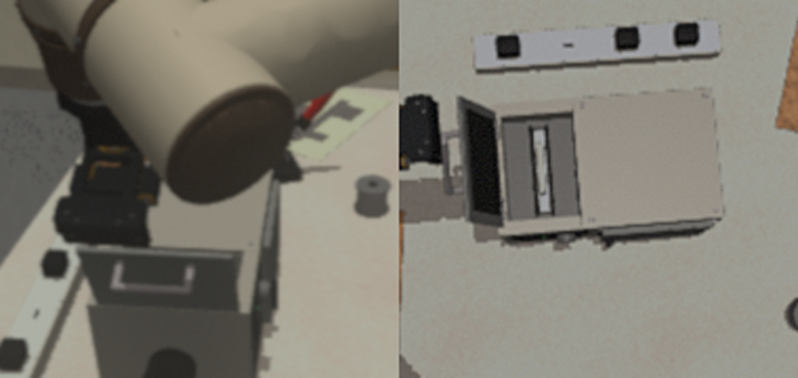

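```bash
python3 - <<'E'
from h import *
np.set_printoptions(precision=4,suppress=True)
p=viewer.capture('top')
for n,z in(('prefilter_grip',.153),('prefilter_centre',.14),('slot_mouth',.125)):
    for d in spotter.silhouettes(n,p)[:1]:
        m=d['region'];v,u=np.nonzero(m);print(n,d['score'],m.sum(),u.min(),u.max(),v.min(),v.max(),atz(p,d['uv'],z))
print(atz(p,(247.6,181),.155))
g=cv2.cvtColor(p['image'],cv2.COLOR_RGB2GRAY)
print(g[155:206,240:256])
E
```

```text
prefilter_grip 0.76 222 244 251 162 201 [0.6089 0.0708 0.153 ]
slot_mouth 0.82 7919 201 333 143 216 [ 0.6145 -0.0223  0.125 ]
[0.6081 0.062  0.155 ]
[[ 54  55  51  49  47  48  49  49  47  47  46  44  43  44  47  46]
 [ 45  47  45  48  47  48  50  48  50  49  50  55  63  66  72  75]
 [ 61  74  76  79  75  79  78  78  79  77  78  79  88  90  96  98]
 [ 86  97  99 101 100  99  99 100  98  98  91  96 101  99  98  98]
 [ 99  96  84  94  99 101  99  99 100  80  71  90 100  99  96  97]
 [ 98  80  55  72  84  84  82  81  80  54  46  84  97  96  97  99]
 [ 98  71  32  42  69  80  90  93  85  49  31  80 101 100  96  99]
 [100  77  35  40 105 130 139 146 131  79  36  83  99  99  97  98]
 [ 99  83  44  44 135 165 162 161 149  93  34  80 101  98  96  99]
 [ 97  89  52  45 135 161 162 159 156 101  36  79  97  98  98 100]
 [ 98  94  57  40 134 161 159 161 162 114  46  79 100  99  99  96]
 [100 100  64  41 130 159 159 159 163 114  44  73  97  99  97  98]
 [ 98  99  64  38 119 149 144 149 159 110  40  64  91  99 100  97]
 [100 100  65  39 117 146 139 145 157 111  38  65  95 102  98 100]
 [ 99  99  65
[... 1766 characters left out ...]
 160 162 118  54  40  86 102]
 [101 101 102 100  71  34  90 144 161 159 161 120  52  43  88 103]
 [ 99 101 103 104  73  35  80 143 161 160 162 124  61  51  93 103]
 [100  99 103 102  74  31  58 137 161 162 161 126  68  51  88 102]
 [100 100 102 103  74  30  51 138 164 163 164 138  81  44  86 103]
 [101 101 101 104  74  31  40 118 141 136 130 120  75  36  85 102]
 [100 101 102 102  85  45  37  74  88  82  76  75  54  35  83 101]
 [101 102 100 102  89  57  60  80  87  91  93  94  76  63  89 102]
 [ 99 100 101 100  97  86  94 109 112 115 115 118 116 114 122 126]
 [118 125 126 127 126 131 133 135 141 139 139 143 147 145 150 151]
 [145 148 152 153 152 152 153 153 154 152 152 153 153 152 152 152]]
```

```bash
cat > go.py <<'E'
from h import *
from scipy.spatial.transform import Rotation as Ro
def Rdown(yaw):
    a=np.deg2rad(yaw);y=np.array([np.cos(a),np.sin(a),0]);x=np.array([0,0,-1.]);return np.c_[x,y,np.cross(x,y)]
def go(pos,R):
    s=r.sense();A=s['ee_rot'];d=A.T@(np.array(pos)-s['tcp_pos']);w=Ro.from_matrix(A.T@R).as_rotvec()
    print('t',np.round(d/.75,4),'a',np.round(w/np.pi,4),'mm',np.linalg.norm(d)*1e3,'deg',np.rad2deg(np.linalg.norm(w)),s['wrist_force'],s['gripper_width'])
E
python3 -c "
from go import *
go([.612,.0635,.36],Rdown(186.2))"
```

```text
t [ 0.1033 -0.1957  0.0027] a [-0.4938 -0.0879  0.0869] mm 166.01423072353114 deg 91.62079704663775 [-0.05848431 -0.11691064 -0.73778426] 0.30102854304107274
```

{"api": "play_rows", "payload": {"commands": [{"fingers": -1,"tx": 0.103,"ty": -0.196,"tz": 0.003,"ax": 0,"ay": 0,"az": 0.11},{"fingers": -1,"tx": 0.103,"ty": -0.196,"tz": 0.003,"ax": 0,"ay": 0,"az": 0.11},{"fingers": -1,"tx": 0.103,"ty": -0.196,"tz": 0.003,"ax": 0,"ay": 0,"az": 0.11},{"fingers": -1,"tx": 0.103,"ty": -0.196,"tz": 0.003,"ax": 0,"ay": 0,"az": 0.11},{"fingers": -1,"tx": 0.103,"ty": -0.196,"tz": 0.003,"ax": 0,"ay": 0,"az": 0.11}]}}

```text
time_s: 11.78
tcp_pos: [0.6122, 0.0564, 0.3606]
ee_rot: [[-0.002, -0.101, 0.995], [-0.004, 0.995, 0.101], [-1.0, -0.004, -0.002]]
wrist_force: [-0.5, 1.4, 0.1]
gripper_width: 0.592
```

{"api": "play_rows", "payload": {"commands": [{"fingers": -1,"tx": 0,"ty": 0,"tz": 0,"ax": -0.18,"ay": 0,"az": 0},{"fingers": -1,"tx": 0,"ty": 0,"tz": 0,"ax": -0.18,"ay": 0,"az": 0},{"fingers": -1,"tx": 0,"ty": 0,"tz": 0,"ax": -0.18,"ay": 0,"az": 0},{"fingers": -1,"tx": 0,"ty": 0,"tz": 0,"ax": -0.18,"ay": 0,"az": 0},{"fingers": -1,"tx": 0,"ty": 0,"tz": 0,"ax": -0.18,"ay": 0,"az": 0}]}}

```text
time_s: 12.2
tcp_pos: [0.6123, 0.0634, 0.3602]
ee_rot: [[-0.002, -0.629, 0.777], [-0.004, 0.777, 0.629], [-1.0, -0.002, -0.004]]
wrist_force: [-0.5, 0.1, -0.0]
gripper_width: 0.954
```

{"api": "play_rows", "payload": {"commands": [{"fingers": -1,"tx": 0,"ty": 0,"tz": 0,"ax": -0.18,"ay": 0,"az": 0},{"fingers": -1,"tx": 0,"ty": 0,"tz": 0,"ax": -0.18,"ay": 0,"az": 0},{"fingers": -1,"tx": 0,"ty": 0,"tz": 0,"ax": -0.18,"ay": 0,"az": 0},{"fingers": -1,"tx": 0,"ty": 0,"tz": 0,"ax": -0.18,"ay": 0,"az": 0},{"fingers": -1,"tx": 0,"ty": 0,"tz": 0,"ax": -0.18,"ay": 0,"az": 0}]}}

```text
time_s: 12.62
tcp_pos: [0.6123, 0.0636, 0.3602]
ee_rot: [[-0.002, -0.948, 0.319], [-0.004, 0.319, 0.948], [-1.0, 0.0, -0.004]]
wrist_force: [-1.2, -0.3, -0.1]
gripper_width: 0.996
```

{"api": "play_rows", "payload": {"commands": [{"fingers": -1,"tx": 0,"ty": 0,"tz": 0,"ax": -0.14,"ay": 0,"az": 0},{"fingers": -1,"tx": 0,"ty": 0,"tz": 0,"ax": -0.14,"ay": 0,"az": 0},{"fingers": -1,"tx": 0,"ty": 0,"tz": 0,"ax": -0.14,"ay": 0,"az": 0},{"fingers": -1,"tx": 0,"ty": 0,"tz": 0,"ax": -0.14,"ay": 0,"az": 0},{"fingers": -1,"tx": 0,"ty": 0,"tz": 0,"ax": -0.14,"ay": 0,"az": 0}]}}

```text
time_s: 13.03
tcp_pos: [0.6124, 0.0636, 0.3603]
ee_rot: [[-0.002, -0.994, -0.111], [-0.004, -0.111, 0.994], [-1.0, 0.002, -0.004]]
wrist_force: [0.3, -0.3, 0.2]
gripper_width: 0.998
```

```bash
python3 -c "
from go import *
s=r.sense();print(s['tcp_pos'],s['joints'])
go([.612,.0635,.25],Rdown(186.2))"
```

```text
[0.61235771 0.06364295 0.36026959] [ 21.06248943  18.18319919  11.36820583   0.1771108  -83.35269136
 -14.72333939]
t [0.147  0.0002 0.0004] a [ 0.0009 -0.0012 -0.0007] mm 110.2702678535007 deg 0.29090616700923677 [ 0.34007074 -0.27952198  0.24390989] 0.9979163857792878
```

{"api": "play_rows", "payload": {"commands": [{"fingers": -1,"tx": 0.05,"ty": 0,"tz": 0,"ax": 0,"ay": 0,"az": 0},{"fingers": -1,"tx": 0.1,"ty": 0,"tz": 0,"ax": 0,"ay": 0,"az": 0},{"fingers": -1,"tx": 0.15,"ty": 0,"tz": 0,"ax": 0,"ay": 0,"az": 0},{"fingers": -1,"tx": 0.2,"ty": 0,"tz": 0,"ax": 0,"ay": 0,"az": 0},{"fingers": -1,"tx": 0.235,"ty": 0,"tz": 0,"ax": 0,"ay": 0,"az": 0}]}}

```text
time_s: 13.45
tcp_pos: [0.6106, 0.0627, 0.1808]
ee_rot: [[-0.005, -0.994, -0.107], [-0.004, -0.107, 0.994], [-1.0, 0.006, -0.004]]
wrist_force: [-0.2, 0.7, -0.1]
gripper_width: 1.0
```

{"api": "play_rows", "payload": {"commands": [{"fingers": -1,"tx": 0.005,"ty": 0,"tz": 0,"ax": 0,"ay": 0,"az": 0},{"fingers": -1,"tx": 0.01,"ty": 0,"tz": 0,"ax": 0,"ay": 0,"az": 0},{"fingers": -1,"tx": 0.018,"ty": 0,"tz": 0,"ax": 0,"ay": 0,"az": 0}]}}

```text
time_s: 13.7
tcp_pos: [0.6142, 0.0635, 0.1732]
ee_rot: [[0.004, -0.994, -0.11], [-0.003, -0.11, 0.994], [-1.0, -0.004, -0.003]]
wrist_force: [-0.3, -0.2, 0.5]
gripper_width: 1.004
```

```bash
python3 - <<'E'
from h import *
p=viewer.capture('side');a=p['image'][120:250,160:310,::-1]
cv2.imwrite('pics/f.png',cv2.resize(a,None,fx=4.5,fy=4.5,interpolation=2))
s=r.sense();print(s['tcp_pos'],s['wrist_force'])
E
```

```text
[0.61337852 0.06350658 0.17194827] [-0.38110319  0.9402619  -1.59937691]
```

View pics/f.png

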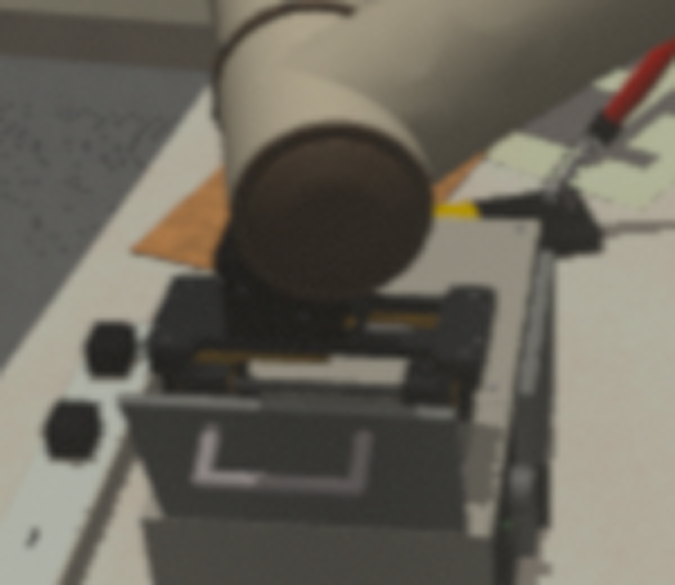

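The flap is still open but hides the fingertips, so I'll go down by feel.

{"api": "play_rows", "payload": {"commands": [{"fingers": -1,"tx": 0.004,"ty": 0,"tz": 0,"ax": 0,"ay": 0,"az": 0},{"fingers": -1,"tx": 0.008,"ty": 0,"tz": 0,"ax": 0,"ay": 0,"az": 0},{"fingers": -1,"tx": 0.008,"ty": 0,"tz": 0,"ax": 0,"ay": 0,"az": 0}]}}

```text
time_s: 14.0
tcp_pos: [0.6128, 0.0634, 0.1659]
ee_rot: [[0.001, -0.994, -0.11], [-0.003, -0.11, 0.994], [-1.0, -0.001, -0.003]]
wrist_force: [0.9, 0.9, 0.4]
gripper_width: 0.999
```

{"api": "play_rows", "payload": {"commands": [{"fingers": -1,"tx": 0.006,"ty": 0,"tz": 0,"ax": 0,"ay": 0,"az": 0},{"fingers": -1,"tx": 0.012,"ty": 0,"tz": 0,"ax": 0,"ay": 0,"az": 0},{"fingers": -1,"tx": 0.016,"ty": 0,"tz": 0,"ax": 0,"ay": 0,"az": 0},{"fingers": -1,"tx": 0.016,"ty": 0,"tz": 0,"ax": 0,"ay": 0,"az": 0}]}}

```text
time_s: 14.33
tcp_pos: [0.6122, 0.0632, 0.1525]
ee_rot: [[-0.001, -0.994, -0.11], [-0.003, -0.11, 0.994], [-1.0, 0.002, -0.003]]
wrist_force: [-0.7, 0.3, -0.3]
gripper_width: 0.995
```

No contact on the way down. Now I'll close.

{"api": "play_rows", "payload": {"commands": [{"fingers": 1,"tx": 0,"ty": 0,"tz": 0,"ax": 0,"ay": 0,"az": 0},{"fingers": 1,"tx": 0,"ty": 0,"tz": 0,"ax": 0,"ay": 0,"az": 0},{"fingers": 1,"tx": 0,"ty": 0,"tz": 0,"ax": 0,"ay": 0,"az": 0},{"fingers": 1,"tx": 0,"ty": 0,"tz": 0,"ax": 0,"ay": 0,"az": 0},{"fingers": 1,"tx": 0,"ty": 0,"tz": 0,"ax": 0,"ay": 0,"az": 0}]}}

```text
time_s: 14.75
tcp_pos: [0.6136, 0.0635, 0.154]
ee_rot: [[0.003, -0.994, -0.11], [-0.003, -0.11, 0.994], [-1.0, -0.002, -0.003]]
wrist_force: [2.2, -0.0, 0.5]
gripper_width: 0.867
```

{"api": "play_rows", "payload": {"commands": [{"fingers": 1,"tx": 0,"ty": 0,"tz": 0,"ax": 0,"ay": 0,"az": 0},{"fingers": 1,"tx": 0,"ty": 0,"tz": 0,"ax": 0,"ay": 0,"az": 0},{"fingers": 1,"tx": 0,"ty": 0,"tz": 0,"ax": 0,"ay": 0,"az": 0}]}}

```text
time_s: 15.0
tcp_pos: [0.6135, 0.0635, 0.154]
ee_rot: [[0.002, -0.994, -0.11], [-0.003, -0.11, 0.994], [-1.0, -0.002, -0.003]]
wrist_force: [2.1, 0.8, 1.0]
gripper_width: 0.871
```

Width is 76 mm, so the bow is gripped by its ends. Lifting straight up.

{"api": "play_rows", "payload": {"commands": [{"fingers": 1,"tx": -0.006,"ty": 0,"tz": 0,"ax": 0,"ay": 0,"az": 0},{"fingers": 1,"tx": -0.014,"ty": 0,"tz": 0,"ax": 0,"ay": 0,"az": 0},{"fingers": 1,"tx": -0.024,"ty": 0,"tz": 0,"ax": 0,"ay": 0,"az": 0},{"fingers": 1,"tx": -0.034,"ty": 0,"tz": 0,"ax": 0,"ay": 0,"az": 0},{"fingers": 1,"tx": -0.044,"ty": 0,"tz": 0,"ax": 0,"ay": 0,"az": 0}]}}

```text
time_s: 15.42
tcp_pos: [0.6118, 0.0631, 0.187]
ee_rot: [[-0.002, -0.994, -0.11], [-0.004, -0.11, 0.994], [-1.0, 0.003, -0.003]]
wrist_force: [0.5, -0.3, -1.8]
gripper_width: 0.867
```

{"api": "play_rows", "payload": {"commands": [{"fingers": 1,"tx": -0.015,"ty": 0,"tz": 0,"ax": 0,"ay": 0,"az": 0},{"fingers": 1,"tx": -0.03,"ty": 0,"tz": 0,"ax": 0,"ay": 0,"az": 0},{"fingers": 1,"tx": -0.045,"ty": 0,"tz": 0,"ax": 0,"ay": 0,"az": 0},{"fingers": 1,"tx": -0.06,"ty": 0,"tz": 0,"ax": 0,"ay": 0,"az": 0},{"fingers": 1,"tx": -0.075,"ty": 0,"tz": 0,"ax": 0,"ay": 0,"az": 0}]}}

```text
time_s: 15.83
tcp_pos: [0.6127, 0.0635, 0.2442]
ee_rot: [[0.001, -0.994, -0.11], [-0.003, -0.11, 0.994], [-1.0, -0.0, -0.003]]
wrist_force: [-0.4, 0.5, -3.1]
gripper_width: 0.871
```

{"api": "play_rows", "payload": {"commands": [{"fingers": 1,"tx": -0.02,"ty": 0,"tz": 0,"ax": 0,"ay": 0,"az": 0},{"fingers": 1,"tx": -0.045,"ty": 0,"tz": 0,"ax": 0,"ay": 0,"az": 0},{"fingers": 1,"tx": -0.07,"ty": 0,"tz": 0,"ax": 0,"ay": 0,"az": 0},{"fingers": 1,"tx": -0.095,"ty": 0,"tz": 0,"ax": 0,"ay": 0,"az": 0},{"fingers": 1,"tx": -0.12,"ty": 0,"tz": 0,"ax": 0,"ay": 0,"az": 0}]}}

```text
time_s: 16.25
tcp_pos: [0.6124, 0.0638, 0.3345]
ee_rot: [[0.0, -0.994, -0.11], [-0.003, -0.11, 0.994], [-1.0, -0.0, -0.003]]
wrist_force: [-0.5, 0.4, -2.2]
gripper_width: 0.868
```

{"api": "play_rows", "payload": {"commands": [{"fingers": 1,"tx": -0.02,"ty": 0,"tz": 0,"ax": 0,"ay": 0,"az": 0},{"fingers": 1,"tx": -0.03,"ty": 0,"tz": 0,"ax": 0,"ay": 0,"az": 0},{"fingers": 1,"tx": -0.03,"ty": 0,"tz": 0,"ax": 0,"ay": 0,"az": 0}]}}

```text
time_s: 16.5
tcp_pos: [0.6133, 0.064, 0.358]
ee_rot: [[0.005, -0.994, -0.11], [-0.002, -0.11, 0.994], [-1.0, -0.005, -0.002]]
wrist_force: [1.2, -0.3, -2.5]
gripper_width: 0.873
```

{"api": "play_rows", "payload": {"commands": [{"fingers": 1,"tx": 0,"ty": 0,"tz": -0.015,"ax": 0,"ay": 0,"az": 0},{"fingers": 1,"tx": 0,"ty": 0,"tz": -0.035,"ax": 0,"ay": 0,"az": 0},{"fingers": 1,"tx": 0,"ty": 0,"tz": -0.055,"ax": 0,"ay": 0,"az": 0},{"fingers": 1,"tx": 0,"ty": 0,"tz": -0.07,"ax": 0,"ay": 0,"az": 0},{"fingers": 1,"tx": 0,"ty": 0,"tz": -0.08,"ax": 0,"ay": 0,"az": 0}]}}

```text
time_s: 16.92
tcp_pos: [0.6192, 0.0019, 0.3547]
ee_rot: [[-0.001, -0.994, -0.108], [-0.004, -0.108, 0.994], [-1.0, 0.002, -0.004]]
wrist_force: [0.2, 0.5, -3.0]
gripper_width: 0.868
```

{"api": "play_rows", "payload": {"commands": [{"fingers": 1,"tx": 0,"ty": 0,"tz": 0,"ax": 0.02,"ay": 0,"az": 0},{"fingers": 1,"tx": 0,"ty": 0,"tz": 0,"ax": 0.045,"ay": 0,"az": 0},{"fingers": 1,"tx": 0,"ty": 0,"tz": 0,"ax": 0.07,"ay": 0,"az": 0},{"fingers": 1,"tx": 0,"ty": 0,"tz": 0,"ax": 0.1,"ay": 0,"az": 0},{"fingers": 1,"tx": 0,"ty": 0,"tz": 0,"ax": 0.13,"ay": 0,"az": 0}]}}

```text
time_s: 17.33
tcp_pos: [0.6193, 0.0033, 0.355]
ee_rot: [[-0.0, -0.954, 0.299], [-0.003, 0.299, 0.954], [-1.0, -0.001, -0.003]]
wrist_force: [-0.7, 0.3, -2.1]
gripper_width: 0.872
```

{"api": "play_rows", "payload": {"commands": [{"fingers": 1,"tx": 0,"ty": 0,"tz": 0,"ax": 0.03,"ay": 0,"az": 0},{"fingers": 1,"tx": 0,"ty": 0,"tz": 0,"ax": 0.06,"ay": 0,"az": 0},{"fingers": 1,"tx": 0,"ty": 0,"tz": 0,"ax": 0.09,"ay": 0,"az": 0},{"fingers": 1,"tx": 0,"ty": 0,"tz": 0,"ax": 0.12,"ay": 0,"az": 0},{"fingers": 1,"tx": 0,"ty": 0,"tz": 0,"ax": 0.15,"ay": 0,"az": 0}]}}

```text
time_s: 17.75
tcp_pos: [0.6193, 0.0035, 0.355]
ee_rot: [[-0.0, -0.715, 0.7], [-0.003, 0.7, 0.715], [-1.0, -0.002, -0.002]]
wrist_force: [-0.1, 1.2, -3.1]
gripper_width: 0.868
```

{"api": "play_rows", "payload": {"commands": [{"fingers": 1,"tx": 0,"ty": 0,"tz": 0,"ax": 0.03,"ay": 0,"az": 0},{"fingers": 1,"tx": 0,"ty": 0,"tz": 0,"ax": 0.06,"ay": 0,"az": 0},{"fingers": 1,"tx": 0,"ty": 0,"tz": 0,"ax": 0.09,"ay": 0,"az": 0},{"fingers": 1,"tx": 0,"ty": 0,"tz": 0,"ax": 0.12,"ay": 0,"az": 0},{"fingers": 1,"tx": 0,"ty": 0,"tz": 0,"ax": 0.15,"ay": 0,"az": 0}]}}

```text
time_s: 18.17
tcp_pos: [0.6193, 0.0034, 0.355]
ee_rot: [[-0.0, -0.319, 0.948], [-0.003, 0.948, 0.319], [-1.0, -0.003, -0.001]]
wrist_force: [-0.9, -0.9, -3.4]
gripper_width: 0.867
```

{"api": "play_rows", "payload": {"commands": [{"fingers": 1,"tx": 0,"ty": 0,"tz": 0,"ax": 0.025,"ay": 0,"az": 0},{"fingers": 1,"tx": 0,"ty": 0,"tz": 0,"ax": 0.05,"ay": 0,"az": 0},{"fingers": 1,"tx": 0,"ty": 0,"tz": 0,"ax": 0.07,"ay": 0,"az": 0},{"fingers": 1,"tx": 0,"ty": 0,"tz": 0,"ax": 0.07,"ay": 0,"az": 0},{"fingers": 1,"tx": 0,"ty": 0,"tz": 0,"ax": 0.07,"ay": 0,"az": 0}]}}

```text
time_s: 18.58
tcp_pos: [0.6193, 0.0037, 0.3552]
ee_rot: [[-0.0, -0.111, 0.994], [-0.003, 0.994, 0.111], [-1.0, -0.003, -0.0]]
wrist_force: [0.1, -0.3, -2.4]
gripper_width: 0.87
```

```bash
python3 - <<'E'
from go import *
p=viewer.capture('side');a=p['image'][70:300,130:340,::-1];t=viewer.capture('top')['image'][70:300,180:390,::-1]
cv2.imwrite('pics/g.png',cv2.resize(np.hstack([a,t]),None,fx=1.9,fy=1.9,interpolation=2))
s=r.sense();print(s['tcp_pos'],s['joint_velocities']);go(s['tcp_pos'],Rdown(96.2))
for n in ('prefilter_centre','prefilter_foot'):
  for d in spotter.silhouettes(n,p)[:1]:
    v,u=np.nonzero(d['region']);print(n,d['score'],d['uv'],u.min(),u.max(),v.min(),v.max())
E
```

```text
[0.61932952 0.00389033 0.35526544] [ 0.19367319 -0.10288303  0.0111145   0.06556762 -0.04038713 -0.40788737]
t [0. 0. 0.] a [ 0.0009 -0.0001  0.001 ] mm 0.0 deg 0.24657139164210526 [-0.34137995  0.09969321 -3.0109018 ] 0.8671111912069382
prefilter_centre 0.69 [237.7, 174.4] 227 243 146 203
prefilter_foot 0.64 [238.1, 175.5] 227 242 146 203
```

View pics/g.png

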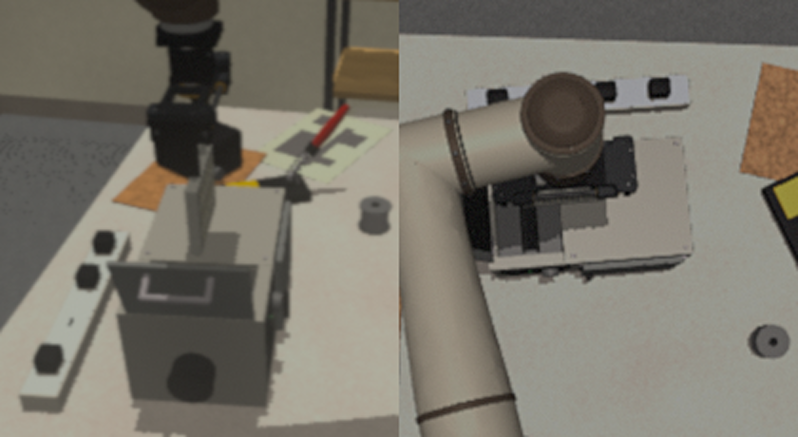

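The cassette hangs below the gripper, edge-on to the side camera (about (200,200)). The flap is open and the door shut. It looks as if it leans slightly, so I'll check its pitch by projecting the expected outline.

```bash
python3 - <<'E'
from go import *
np.set_printoptions(precision=1,suppress=True)
p=viewer.capture('side')
s=r.sense();T=s['tcp_pos'];A=s['ee_rot'];X=np.array([0,0,1.])
sc=4;u0,v0=210,130;im=cv2.resize(p['image'][v0:v0+85,u0:u0+60,::-1],None,fx=6,fy=6,interpolation=2)
outs=[]
from scipy.spatial.transform import Rotation as Ro
for deg in (0,8):
    w=Ro.from_rotvec(A[:,1]*np.deg2rad(deg)).as_matrix()
    # frame box corners rel to bow: along A[:,1] +-65, along A[:,2] +-8, z -27 .. -127 
    c=im.copy()
    for z in(-.027,-.127):
        P=[T+w@(a*A[:,1]+b*A[:,2]+(z-.003)*X) for a,b in((.065,.008),(.065,-.008),(-.065,-.008),(-.065,.008),(.065,.008))]
        uv=proj(p,np.array(P));print(deg,z,uv[:2].ravel())
        cv2.polylines(c,[np.int32((uv-[u0,v0]+.5)*6)],False,(0,0,255),1)
    outs.append(c)
cv2.imwrite('pics/h.png',np.hstack(outs))
E
```

```text
0 -0.027 [227.1 170.2 233.6 170.4]
0 -0.127 [230.4 203.5 236.5 203.8]
8 -0.027 [228.9 170.6 235.3 170. ]
8 -0.127 [237.3 203.8 243.4 203.3]
```

View pics/h.png

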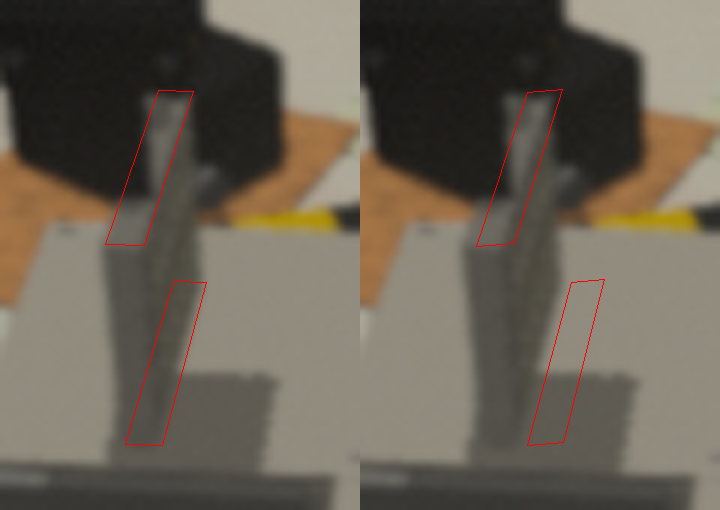

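The outline matches the 0° model to within about 1.5° of pitch. I'll trim that small lean and let it settle.

{"api": "play_rows", "payload": {"commands": [{"fingers": 1,"tx": 0,"ty": 0,"tz": 0,"ax": 0,"ay": 0.004,"az": 0},{"fingers": 1,"tx": 0,"ty": 0,"tz": 0,"ax": 0,"ay": 0.008,"az": 0},{"fingers": 1,"tx": 0,"ty": 0,"tz": 0,"ax": 0,"ay": 0.008,"az": 0},{"fingers": 1,"tx": 0,"ty": 0,"tz": 0,"ax": 0,"ay": 0.008,"az": 0},{"fingers": 1,"tx": 0,"ty": 0,"tz": 0,"ax": 0,"ay": 0.008,"az": 0}]}}

```text
time_s: 19.25
tcp_pos: [0.6194, 0.0043, 0.3553]
ee_rot: [[-0.025, -0.11, 0.994], [-0.006, 0.994, 0.11], [-1.0, -0.003, -0.025]]
wrist_force: [0.0, 0.1, -3.0]
gripper_width: 0.862
```

{"api": "play_rows", "payload": {"commands": [{"fingers": 1,"tx": 0,"ty": 0,"tz": 0,"ax": 0,"ay": 0,"az": 0},{"fingers": 1,"tx": 0,"ty": 0,"tz": 0,"ax": 0,"ay": 0,"az": 0},{"fingers": 1,"tx": 0,"ty": 0,"tz": 0,"ax": 0,"ay": 0,"az": 0},{"fingers": 1,"tx": 0,"ty": 0,"tz": 0,"ax": 0,"ay": 0,"az": 0},{"fingers": 1,"tx": 0,"ty": 0,"tz": 0,"ax": 0,"ay": 0,"az": 0}]}}

```text
time_s: 19.67
tcp_pos: [0.6193, 0.0043, 0.3555]
ee_rot: [[-0.025, -0.11, 0.994], [-0.006, 0.994, 0.11], [-1.0, -0.003, -0.025]]
wrist_force: [-0.3, -0.1, -2.8]
gripper_width: 0.871
```

```bash
python3 - <<'E'
from h import *
s=r.sense();print(s['time_s'],s['tcp_pos'],s['gripper_width'],s['wrist_force'])
p=viewer.capture('side');t=viewer.capture('top')
im=np.vstack([cv2.resize(p['image'][130:215,200:270,::-1],None,fx=4,fy=4,interpolation=2)])
i2=cv2.resize(t['image'][70:300,130:460,::-1],None,fx=1.478,fy=1.478,interpolation=2)[:340]
cv2.imwrite('pics/i.png',np.hstack([im,i2[:340]]))
for n,z in(('iron_stand_mid',.02),('solder_reel',.03),('water_bottle',.1),('circuit_board',.01)):
    d=spotter.find_in(n,t); print(n,d and atz(t,d[0]['uv'],z).round(3),d and d[0]['score'])
E
```

```text
19.6667 [0.61928481 0.00431364 0.35548272] 0.8708604001684862 [-0.2588188  -0.05238303 -2.84655094]
iron_stand_mid [ 0.613 -0.472  0.02 ] 0.59
solder_reel [ 0.404 -0.384  0.03 ] 0.65
water_bottle [0.664 0.467 0.1  ] 0.79
circuit_board [0.403 0.377 0.01 ] 0.76
```

View pics/i.png

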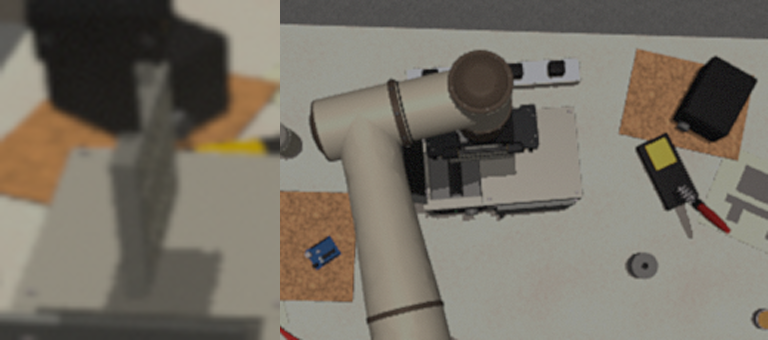

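The cassette now hangs upright, with its lower edge at columns 230–237 against 230.4–236.5 predicted. The door is shut, the flap is open, and the bystanders are in place within the detector's noise.

```bash
python3 -c "
from h import *
print(job.finish_job())"
```

```text
the job is handed in; nothing more can be done
None
```

The job is done and handed in at about 20 s of the 69 s allowed; the hand-in gives no verdict.

**What I did**
- **Door:** I pushed it shut with the closed fingers. The force rose, dropped as the catch snapped over, then met a firm stop at 11 N.
- **Flap:** I gripped its bow and swung it over to about 1.78 rad, then let it drop onto its stop.
- **Cassette:** I gripped the bow across its two ends (about 76 mm), because with the jaws the other way the gripper body would have hit the open flap. I drew it straight up, moved it 60 mm to the right and turned it a quarter turn so a broad face looks to the front.

**Last checks**
- **Height:** the lower edge is about 55 mm above the extractor's top.
- **Upright:** it leaned about 1.5°. I trimmed that out, and its lower edge then matched the predicted upright outline to about 1 pixel.
- **Facing:** the tool's heading is within about half a degree of my estimate of the extractor's angle. The cassette's own turn in the grip was not measured separately.
- **Grip:** it is steady, carrying about 2.9 N.
- **Door and flap:** both looked right in the last pictures, the door shut and the flap open. The door was checked by eye and by the push force, not measured as an angle.
- **Things on the bench:** the detector's positions differ from the start by up to about 11 mm (iron stand). I put that down to detector noise, since the arm touched none of them. The pictures show nothing moved, though the last one shows only the edge of the bottle.

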